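# Clamp the drying rack's side basket with a break-over torque wrench

## Robot

A 6-joint arm with a two-finger parallel gripper is mounted at the origin on the work surface. World frame = base frame: x ahead of the robot, y to its left, z up, the work surface at z = 0. Lengths are in mm, angles in rad, forces in N, time in s.
With the tool pointing down it reaches from about 350 to 925 mm from the base axis. Payload 6.4 kg.
Tool frame: the origin (TCP) lies between the finger pads; the fingertips stand env.tip_reach ahead of it and the grasp point (between the pads) lies 6 mm ahead of it (env.tip_reach is the distance from the TCP to the fingertips, in mm); z points along the fingers, y is the direction in which the jaws open and shut (so a half turn about z gives the same grasp; the last joint's range is limited). The gripper opens to 94 mm and grips with 3 to 60 N. Pads are 16 mm wide; open, the fingers measure 119 mm over their backs; the gripper's body (75 mm by 177 mm) begins 78 mm behind the grasp point.
Start: joints at [1.144, 0.245, 1.558, -0, 1.339, -0.174], TCP at [162.572, 629.352, 230.455] pointing down, gripper open.
Joint ranges: [-3.13, 3.13], [-1.02, 2.26], [0.13, 2.54], [-0.95, 4.09], [0.21, 2.88], [-2.74, 2.74]. Speed limits (rad/s): [2.57, 2.57, 3.14, 3.14, 3.14, 3.14].

## Interface

Orientations are given as [roll, pitch, yaw] about the fixed x, y, z axes, in that order (R = Rz(yaw) Ry(pitch) Rx(roll)).
In Python, from bench import sensors, imaging, env gives the robot as it stands.
- The arm moves only by the shell command python3 -m pendant 'ROWS' [OPENING] [FORCE]. ROWS is JSON, a list of rows, each a list of 4 numbers: the shift along the tool's x, y, z in m, then the turn about the tool's z in degrees. In form: [[dx, dy, dz, turn], ...]. A call has 1 to 8 rows; each row is the pose to reach, as a shift and turn from the pose commanded when the call began, along the tool's axes at that moment; what a row does not reach only later rows make up. A row lasts 1/12 s, in which the tool goes at most 41.7 mm and 7.16 degrees, less where a joint would pass 70% of its speed; a pose out of reach is approached as far as the arm can. A call with a gripper value outside its range is refused whole. OPENING is the opening, from 0 (shut) to 1 (fully open), set as the call begins (- or left out, the last holds). The fingers move at their own pace and stop on an object; FORCE is the grip in N (left out, the last holds). Time passes only in rows, so rows that repeat a pose let the fingers close. It gives the time, the measured TCP pose, the force and the opening at its end, in the units of the state.
- sensors.observe(): the state, without advancing time (a new reading comes with each control period).
- imaging.get_image(name): name is "scene" or "top"; returns a dict with "img" (420x560x3 uint8, red, green, blue), "z_map" (420x560 float32, mm along the optical axis (not along the pixel's ray), 0 where there is no reading), "fx", "fy", "cx", "cy" (pixels), "k1" (the pictures are not rectified: a ray, as slopes to the right and down, at radius r is drawn at 1 + k1 r^2 times it, then the intrinsics apply), "R" (3x3) and "t" (3): a world point X has camera coordinates R X + t. Camera axes: x right, y down, z forward; pixel columns grow to the right and rows downward; lengths in mm; the calibration is good to about 2 mm. A picture is of the moment at which its call begins.
- env.hand_in(): hands the job in, once; it reports no verdict.
The state is a dict: "time": time; "joint_positions": joint angles; "qvel": joint speeds; "joint_efforts": joint torques, N m; "ee_pos": TCP position; "eef_rot": TCP orientation; "contact_force": force on the tool from outside, world axes, zero at the start; "torque": the same for the moment, N m; "gripper_width": finger opening in mm.
Only numpy, scipy, OpenCV 4.12 (cv2) and the standard library are available. Lean on these libraries where they do the work, as an engineer would, in place of code of your own. Each camera call takes 0.05 s, during which the arm holds its last target.

## Task

Fix the side basket to the bottle rack: first slide the basket along its rails until it is fully home against the stop, then tighten the clamp bolt clockwise with the torque wrench that sits on it until the handle clearly breaks over at its hinge. Stop as soon as it has given, well before the hinge reaches its end stop, then let the handle off so it straightens by itself; leave the wrench there without turning it back, and leave the other things on the counter alone.

Things in the scene. Friction and masses are not known exactly. Their poses are not given: they have to be found in the camera images.
- basket (a joint): wire side basket (100 mm wide across the rails, 130 mm long, rim 88 mm above the counter) sliding on two rails on the right side of the steel rack. Value in m: grows as the basket slides along the rails towards the clamp and tower; 0 is the far end, 0.120 is fully home against its end stop. Sliding takes about 4 N; it stays where left.
- basket_plate (a point): centre of the outer face of the basket's solid steel end plate, the end farthest from the clamp (plate 100 mm wide, 6 mm thick, from 36 to 88 mm above the counter; this point is 62 mm up). Pushing this plate along this frame's y axis slides the basket home; the y axis is level and runs along the rails towards the clamp, z is up. The rails' end block beyond the plate is 36 mm high
- bolt_axis (a point): point on the upright axis of the clamp bolt, 125 mm above the counter, fixed to the rack; frame y runs along the rails as above, z up. The wrench's socket is captive on the bolt and cannot come off. The 400 mm tall tower begins 70 mm from this axis on the +y side; the basket, when home, is 20 to 30 mm from it on the -y side
- grip (a point): centre of the wrench's black rubber grip, a level round bar 24 mm thick and 95 mm long, centred 125 mm above the counter; x axis lies along the handle and points towards the bolt, z up. With the handle straight it is 155 mm from the bolt axis
- head_mid (a point): middle of the wrench head, the steel neck between socket and break-over hinge, 125 mm above the counter, 20 mm from the bolt axis; x axis points along the head to the bolt. Clockwise from above tightens: the bolt turns against about 0.8 N m (5 N at the grip) by 0.45 to 1.0 rad, different each time, then is tight and stops. Anticlockwise would loosen it
- handle (a joint): bend of the wrench's break-over hinge (40 mm from the bolt axis, 115 mm from the grip point) in rad: 0 straight, grows as the handle gives clockwise, end stop 0.38. A spring holds it straight up to about 1.5 N m about the hinge (13 N across the grip); then it gives and the force falls slowly (1.1 N m at 0.2 rad). Let off, it straightens by itself
- bottle_tall_mid (a point): small polypropylene bottle, translucent white, 60 mm across, 165 mm tall, upright; bystander, this point is at its centre, half-way up
- bottle_short_mid (a point): small polypropylene bottle, translucent white, 60 mm across, 125 mm tall, upright; bystander, this point is at its centre, half-way up
- saucer_mid (a point): round white ceramic saucer, 124 mm across, 18 mm high; bystander, this point is at its centre, half-way up
- nipple_mid (a point): beige silicone bottle nipple, 42 mm across the base, 44 mm high, standing on the saucer; bystander, this point is at its centre, half-way up
- pod_mid (a point): round white snap-lid pacifier pod, 66 mm across, 46 mm high; bystander, this point is at its centre, half-way up
- screwdriver_grip (a point): black-handled screwdriver, 170 mm long, lying on the counter; bystander, this point is on its handle

How it is judged (in metres and radians):
On the way, in this order (a step that is already met when the one before it is completed fails the run):
1. the basket is fully home against its stop (value of joint basket above 0.1165 m), for 0.2 s.
2. the wrench handle has broken over at its hinge with the basket home (value of joint handle above 0.09 rad and value of joint basket above 0.1165 m), for 0.05 s.
3. the handle has been let off and is straight again (value of joint handle below 0.04 rad), for 0.2 s.
At the end, for the whole second after the job is handed in: The basket is home (within 3.5 mm of its stop), the wrench has broken over (hinge past 0.09 rad) and is straight again (under 0.04 rad), its grip rests more than 60 mm from where it started, and the other things are where they were (value of joint basket above 0.1165 m and value of joint handle below 0.04 rad and distance of grip from where it was at the start of the episode above 0.06 m); the robot touches nothing.
It fails at once if the handle was pushed on after breaking over, hinge past 0.30 rad (value of joint handle above 0.3 rad).
It fails at once if the wrench was broken over before the basket was home (value of joint handle above 0.09 rad and not (value of joint basket above 0.1165 m)).
It fails at once if another thing on the counter was moved more than 40 mm or tipped over (distance of any of bottle_tall_mid, bottle_short_mid, saucer_mid, nipple_mid, pod_mid, screwdriver_grip from where it was at the start of the episode above 0.04 m or angle between any of bottle_tall_mid, bottle_short_mid, saucer_mid, nipple_mid, pod_mid's own z axis and vertical above 0.6 rad).
It also fails if it takes over 61 s, if anything falls off the work surface, if the arm or the gripper's body presses on something with over 40 N, if the wrist force passes 120 N, or if a joint passes its speed limit or range.

## Working session

There is one attempt and no reset: what is moved stays moved. The work goes in short steps, Python scripts to look and compute and a shell command to move; the robot and the scene stay as the last step left them, time stands still between calls to the robot, and variables do not carry over. Pictures are saved under pics/ and viewed, and the job is handed in when it is done.

```bash
ls; mkdir -p pics; cat > h.py <<'E'
import numpy as np, cv2
from bench import sensors, imaging, env
def grab(n,tag):
    d=imaging.get_image(n); cv2.imwrite(f'pics/{tag}.png',d['img'][...,::-1]); np.savez(f'pics/{tag}.npz',**d); return d
def load(tag): return dict(np.load(f'pics/{tag}.npz'))
def ray(d,u,v):
    x=(u-d['cx'])/d['fx'];y=(v-d['cy'])/d['fy'];xu,yu=x,y
    for _ in range(20):
        s=1+d['k1']*(xu*xu+yu*yu);xu,yu=x/s,y/s
    return np.array([xu,yu,1.0])
def w(d,u,v,h=None):
    r=ray(d,u,v);R=d['R'];t=d['t']
    if h is None:
        z=d['z_map'][int(round(v)),int(round(u))];return R.T@(r*z-t)
    c=-R.T@t;dr=R.T@r;return c+dr*(h-c[2])/dr[2]
def crop(d,tag,u0,v0,u1,v1,k):
    cv2.imwrite(f'pics/{tag}.png',cv2.resize(d['img'][v0:v1,u0:u1,::-1],None,fx=k,fy=k,interpolation=cv2.INTER_CUBIC))
E
python3 - <<'E'
from h import *
grab('scene','s0');grab('top','t0');print(sensors.observe(),env.tip_reach)
E
```

```text
pics
{'time': 0.1, 'joint_positions': array([ 1.14389319e+00,  2.45712409e-01,  1.55886829e+00, -1.72710431e-05,
        1.33867154e+00, -1.74097681e-01]), 'qvel': array([-1.37583904e-05, -1.96612014e-04, -3.22520523e-03, -1.00320126e-03,
       -4.10770312e-03, -5.56772565e-04]), 'joint_efforts': array([-7.24431357e-04, -4.16920280e+01, -3.15525520e+01,  6.86562527e-02,
        3.10246996e-02, -3.42625162e-05]), 'ee_pos': array([162.372629  , 628.89350062, 229.48866565]), 'eef_rot': array([-3.13995525e+00, -2.70925236e-04,  2.88879096e+00]), 'contact_force': array([-0.23965592,  0.1485178 , -0.29767127]), 'torque': array([-0.0218737 , -0.03429631,  0.03195822]), 'gripper_width': 93.77487900939762} 25.0
```

View pics/s0.png

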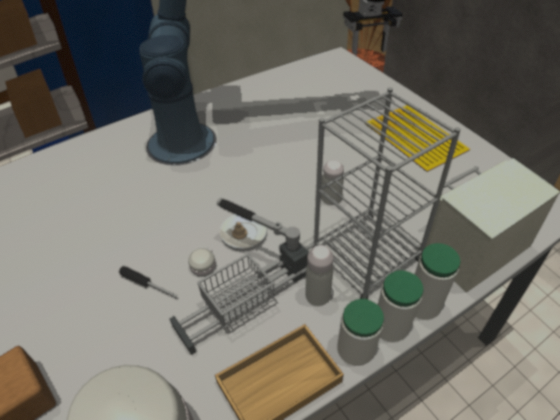

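View pics/t0.png

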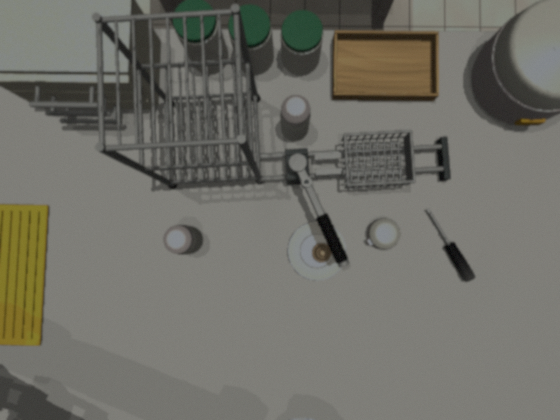

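```bash
python3 - <<'E'
from h import *
d=load('t0'); print(-d['R'].T@d['t'],d['fx'],d['k1'])
np.set_printoptions(precision=1,suppress=True)
for n,u,v,h in [('bolt',297,162,None),('bolt',297,165,125),('gripA',324,221,137),('gripB',342,259,137),('grip',333,240,None),('plate',410,157,88),('plateTop',410,136,88),('plateBot',411,179,88),('plate',410,157,None),('endblk',445,158,36),('endblk',445,158,None),('bottleL',178,239,None),('bottleR',295,105,None),('saucer',316,252,18),('nip',321,253,None),('pod',384,233,None),('sd',460,262,12),('tower',241,140,None),('towertop',241,140,400),('towertop',236,10,400),('hinge',307,182,None)]:
    print(n,w(d,u,v,h))
crop(d,'t0c',270,110,470,290,4)
E
```

```text
[ 473.44587124   36.32744704 1021.34589739] 476.7268825453343 0.0038637123108315502
bolt [628.4  24.3 137. ]
bolt [624.8  24.1 125. ]
gripA [518.8 -27.6 137. ]
gripB [449.5 -61.6 137. ]
grip [484.  -44.8 136. ]
plate [ 650.6 -198.2   88. ]
plateTop [ 692.5 -198.2   88. ]
plateBot [ 607.  -200.1   88. ]
plate [ 652.2 -200.3   79.7]
endblk [ 659.5 -283.2   36. ]
endblk [ 659.2 -282.8   37.4]
bottleL [480.  245.6 125.8]
bottleR [729.6  30.2 162.5]
saucer [459.6 -20.4  18. ]
nip [458.2 -29.   46.3]
pod [ 501.6 -157.    41.9]
sd [ 445.2 -320.7   12. ]
tower [610.8 102.6 398.8]
towertop [610.5 102.5 400. ]
towertop [788.6 114.  400. ]
hinge [590.9   5.  138.1]
```

View pics/t0c.png

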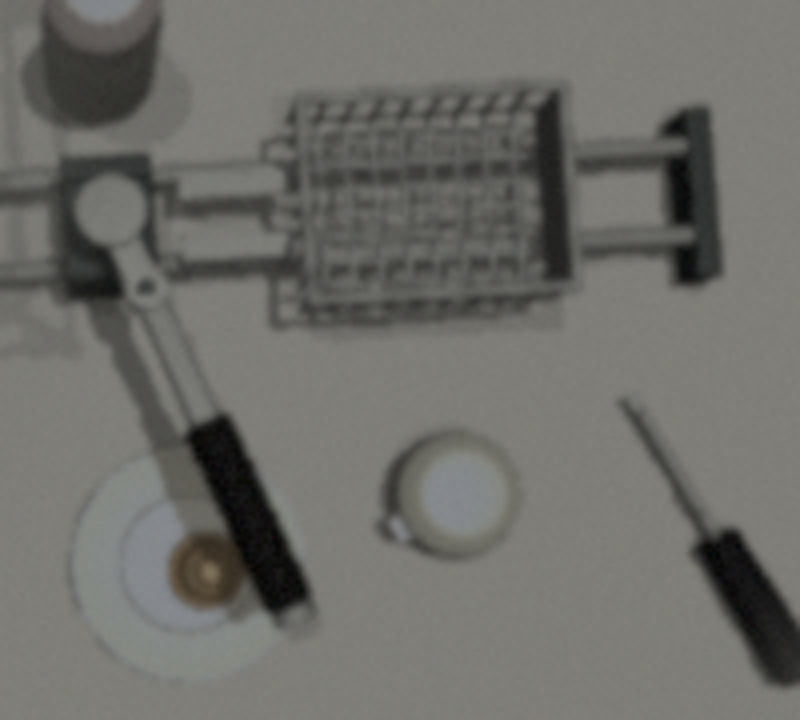

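```bash
python3 - <<'E'
from h import *
np.set_printoptions(precision=1,suppress=True)
d=load('t0')
def c(x,y,h): return w(d,270+x/4,110+y/4,h)
for n,a,b,h in [('railU',(580,155),(690,147),28),('railL',(580,244),(690,233),28),('plate top outer',(568,82),(577,290),88),('rimU',(300,97),(540,82),88),('rimL',(310,302),(560,292),88),('endblk in',(680,107),(690,285),36),('endblk',(707,107),(720,275),36)]:
    A=c(*a,h);B=c(*b,h);print(n,A,B,np.degrees(np.arctan2(*(B-A)[1::-1])), np.linalg.norm(B-A))
crop(d,'t0p',380,120,460,190,10)
E
```

```text
railU [ 679.6 -223.7   28. ] [ 684.7 -280.8   28. ] -84.86948574109668 57.33919425241364
railL [ 632.6 -223.6   28. ] [ 639.3 -280.5   28. ] -83.24070532494099 57.31477181074556
plate top outer [ 703.5 -202.1   88. ] [ 600.2 -206.4   88. ] -177.59872529946747 103.42894383967877
rimU [694.1 -70.3  88. ] [ 703.3 -188.4   88. ] -85.5067383968047 118.38755938411062
rimL [592.  -76.3  88. ] [ 599.1 -198.2   88. ] -86.67173167201427 122.09935345368407
endblk in [ 704.  -273.2   36. ] [ 610.9 -277.8   36. ] -177.12956136774437 93.24368585849274
endblk [ 704.2 -287.1   36. ] [ 616.4 -293.2   36. ] -176.00687851374303 88.08062179635706
```

View pics/t0p.png

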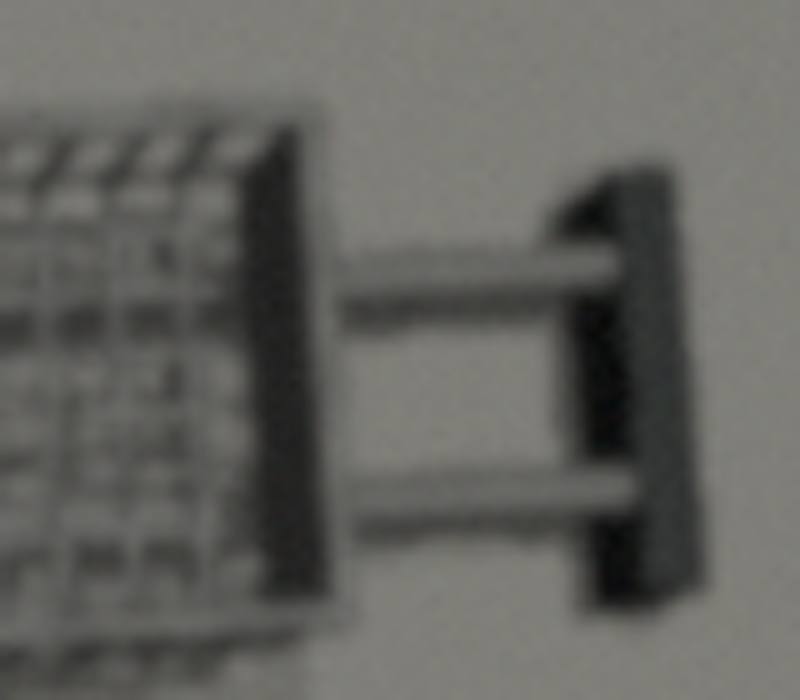

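```bash
cat >> h.py <<'E'
from scipy.spatial.transform import Rotation as Ro
def to(x,y,z,yawdeg):
    s=sensors.observe();p=s['ee_pos'];R=Ro.from_euler('xyz',s['eef_rot']).as_matrix()
    d=R.T@(np.array([x,y,z])-p)/1000
    t=np.degrees(s['eef_rot'][2])-yawdeg
    print('delta',np.round(d,4),'turn',round((t+180)%360-180,1),'ee',np.round(p,1),'F',np.round(s['contact_force'],1),'t',s['time'])
E
python3 -c "
from h import *
to(655,-239,230,94.2)"
```

```text
delta [-6.940e-01 -7.171e-01  5.000e-04] turn 71.3 ee [162.4 628.9 229.5] F [-0.2  0.1 -0.3] t 0.1
```

```bash
python3 -m pendant '[[-0.027,-0.028,0,0],[-0.055,-0.057,0,0],[-0.083,-0.085,0,0],[-0.111,-0.114,0,0],[-0.138,-0.142,0,0],[-0.166,-0.171,0,0],[-0.193,-0.199,0,0],[-0.22,-0.227,0,0]]' 0
python3 -m pendant '[[-0.027,-0.028,0,0],[-0.055,-0.057,0,0],[-0.083,-0.085,0,0],[-0.111,-0.114,0,0],[-0.138,-0.142,0,0],[-0.166,-0.171,0,0],[-0.193,-0.199,0,0],[-0.22,-0.227,0,0]]' 0
python3 -c "
from h import *
to(655,-239,230,94.2)"
```

```text
time: 0.77
ee_pos: [319.0, 352.7, 230.1]
eef_rot: [-3.141, -0.0, 2.889]
contact_force: [0.5, 0.2, 0.5]
gripper_width: 44.0
time: 1.43
ee_pos: [475.4, 77.8, 230.2]
eef_rot: [3.142, -0.0, 2.888]
contact_force: [0.4, 0.1, 0.9]
gripper_width: 0.4
delta [-2.533e-01 -2.617e-01  2.000e-04] turn 71.3 ee [475.4  77.8 230.2] F [0.4 0.1 0.9] t 1.4333
```

```bash
python3 -m pendant '[[-0.027,-0.028,0,6],[-0.055,-0.057,0,12],[-0.083,-0.085,0,18],[-0.111,-0.114,0,24],[-0.138,-0.142,0,30],[-0.166,-0.171,0,36],[-0.193,-0.199,0,42],[-0.22,-0.227,0,48]]' 0
python3 -c "
from h import *
to(655,-239,230,94.2)"
```

```text
time: 2.1
ee_pos: [631.6, -196.9, 229.7]
eef_rot: [-3.141, -0.001, 2.045]
contact_force: [-0.8, -0.2, 0.0]
gripper_width: 1.0
delta [-0.0481  0.0015 -0.0003] turn 23.0 ee [ 631.6 -196.9  229.7] F [-0.8 -0.2  0. ] t 2.1
```

```bash
python3 -m pendant '[[-0.02,0,0,6],[-0.04,0.001,0,12],[-0.048,0.0015,0,18],[-0.048,0.0015,0,23],[-0.048,0.0015,0,23]]'
python3 - <<'E'
from h import *
to(655,-239,75,94.2)
grab('scene','s1');d=grab('top','t1');crop(d,'t1c',340,100,480,205,5)
E
```

```text
time: 2.52
ee_pos: [654.6, -237.5, 229.5]
eef_rot: [-3.14, -0.001, 1.647]
contact_force: [-0.2, 0.1, 0.2]
gripper_width: 0.5
delta [-0.0016  0.0005  0.1545] turn 0.2 ee [ 654.6 -237.5  229.5] F [-0.2  0.1  0.2] t 2.5167
```

View pics/s1.png

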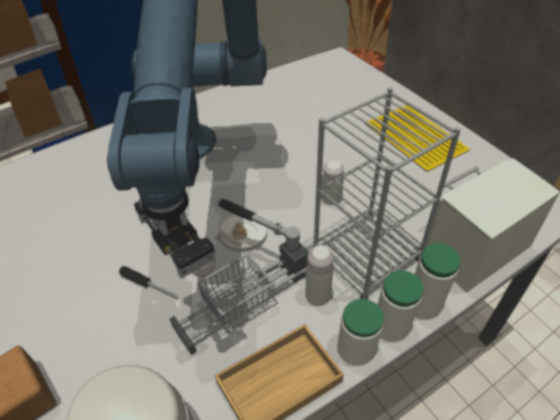

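The scene picture shows the shut gripper at about (195,250), above and just beyond the basket's end plate (200,295). The bystanders have not moved. I'm descending next.

```bash
python3 -m pendant '[[0,0,0.035,0],[0,0,0.07,0],[0,0,0.105,0],[0,0,0.13,0],[0,0,0.145,0],[0,0,0.154,0],[0,0,0.154,0]]'
python3 - <<'E'
from h import *
grab('scene','s2');d=load('s2');crop(d,'s2c',140,200,340,360,4)
E
```

```text
time: 3.2
ee_pos: [653.9, -236.2, 74.8]
eef_rot: [-3.139, -0.002, 1.651]
contact_force: [-0.0, -0.3, -0.9]
gripper_width: 0.6
```

View pics/s2c.png

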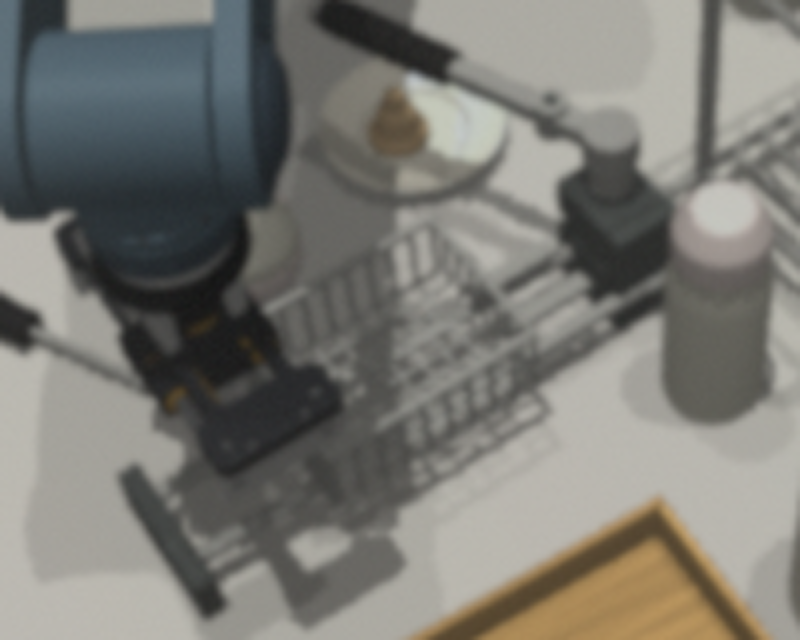

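The gripper is down outside the plate, around crop (265,420), with its fingers beside the plate and no contact. I'm pushing along tool x, which is the rail direction.

```bash
python3 -m pendant '[[0.008,0,0,0],[0.014,0,0,0],[0.018,0,0,0],[0.022,0,0,0],[0.026,0,0,0],[0.03,0,0,0],[0.034,0,0,0],[0.038,0,0,0]]'
python3 -m pendant '[[0.006,0,0,0],[0.012,0,0,0],[0.018,0,0,0],[0.024,0,0,0],[0.03,0,0,0],[0.036,0,0,0]]'
```

```text
time: 3.92
ee_pos: [652.6, -199.8, 77.7]
eef_rot: [3.139, 0.002, 1.649]
contact_force: [0.1, -4.9, 4.1]
gripper_width: 0.5
time: 4.42
ee_pos: [649.9, -163.5, 77.6]
eef_rot: [3.139, 0.002, 1.649]
contact_force: [1.8, -4.1, 5.0]
gripper_width: 0.4
```

```bash
for i in 1; do python3 -m pendant '[[0.003,0,0,0],[0.006,0,0,0],[0.009,0,0,0],[0.012,0,0,0],[0.014,0,0,0]]'; done
python3 -m pendant '[[0.002,0,0,0],[0.004,0,0,0],[0.006,0,0,0]]'
```

```text
time: 4.83
ee_pos: [647.9, -149.0, 76.5]
eef_rot: [3.141, 0.0, 1.65]
contact_force: [2.3, -5.2, 3.0]
gripper_width: 0.3
time: 5.08
ee_pos: [647.8, -147.3, 76.6]
eef_rot: [3.14, 0.009, 1.65]
contact_force: [2.7, -24.2, -3.3]
gripper_width: 0.9
```

```bash
python3 -m pendant '[[0.001,0,0,0],[0.001,0,0,0],[0.001,0,0,0],[0.001,0,0,0]]'
python3 - <<'E'
from h import *
d=grab('top','t3');crop(d,'t3c',270,100,470,250,4)
grab('scene','s3');d=load('s3');crop(d,'s3c',140,200,340,350,4)
E
```

```text
time: 5.42
ee_pos: [647.8, -147.4, 76.6]
eef_rot: [3.14, 0.009, 1.649]
contact_force: [3.5, -19.1, -2.0]
gripper_width: 0.7
```

View pics/t3c.png

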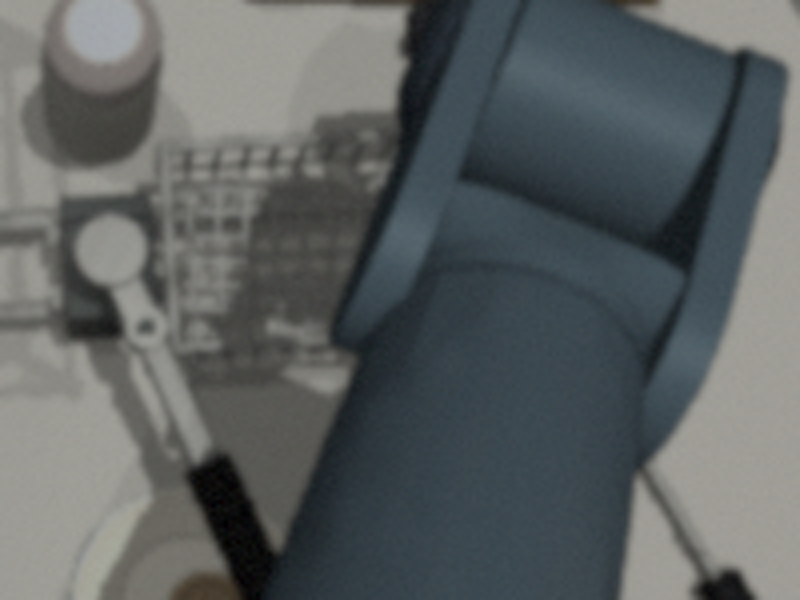

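View pics/s3c.png

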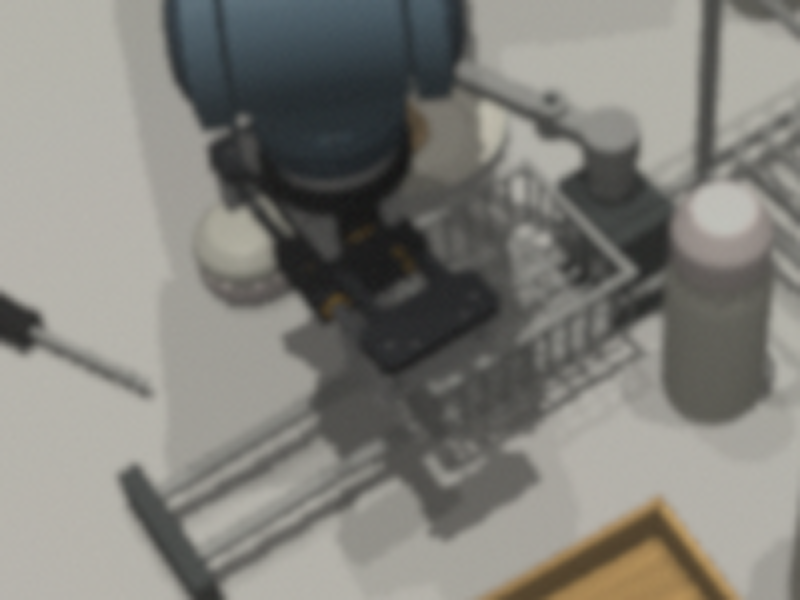

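The basket is home. The force stepped from 5 to 24 N while TCP y stayed at -147, and the rim front at crop (165,260) leaves about 25 mm to the bolt at (110,250). I'm backing off, lifting, and going to the wrench.

```bash
python3 -m pendant '[[-0.012,0,0,0],[-0.025,0,0,0],[-0.025,0,-0.035,0],[-0.025,0,-0.07,0],[-0.025,0,-0.105,0],[-0.025,0,-0.14,0],[-0.025,0,-0.154,0],[-0.025,0,-0.154,0]]'
python3 - <<'E'
from h import *
to(502.5,-86,230,115.7)
d=grab('top','t4');crop(d,'t4c',270,100,470,250,4)
E
```

```text
time: 6.18
ee_pos: [650.7, -167.4, 234.3]
eef_rot: [3.136, 0.002, 1.65]
contact_force: [0.3, -0.5, 0.1]
gripper_width: 0.2
delta [ 0.0929 -0.1414  0.0033] turn -21.2 ee [ 650.7 -167.4  234.3] F [ 0.3 -0.5  0.1] t 6.1833
```

View pics/t4c.png

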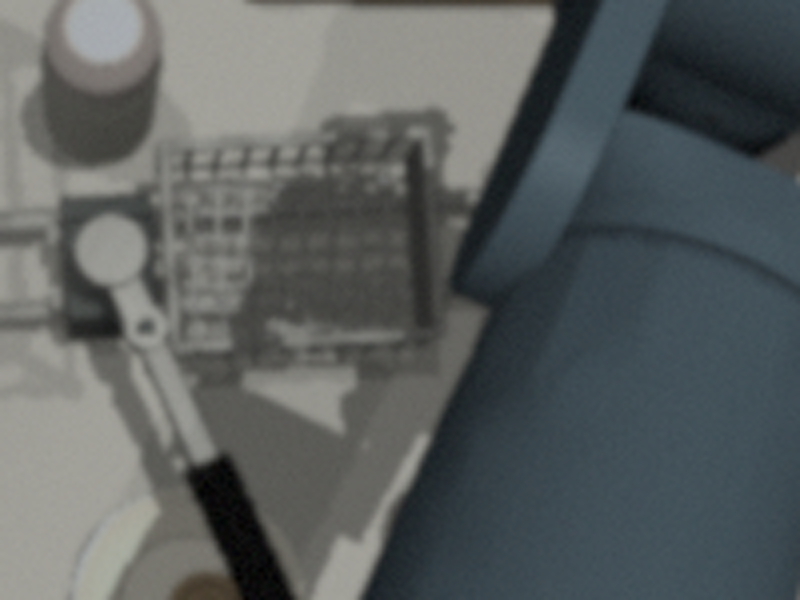

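The basket stayed home, with its rim front still at crop (165,260). The wrench is unmoved and the hinge is at (147,325). Next I move to the waiting side of the grip.

```bash
python3 -m pendant '[[0.018,-0.028,0,-4],[0.037,-0.056,0,-8],[0.055,-0.084,0,-12],[0.073,-0.112,0,-16],[0.093,-0.141,0,-21],[0.093,-0.141,0,-21]]'
python3 - <<'E'
from h import *
to(502.5,-86,128,115.7)
grab('scene','s5');d=load('s5');crop(d,'s5c',140,150,340,300,4)
E
```

```text
time: 6.73
ee_pos: [494.7, -81.6, 224.5]
eef_rot: [-3.134, -0.01, 2.02]
contact_force: [1.0, -1.1, 0.0]
gripper_width: 0.5
delta [-0.0083  0.0058  0.0964] turn 0.1 ee [494.7 -81.6 224.5] F [ 1.  -1.1  0. ] t 6.7333
```

View pics/s5c.png

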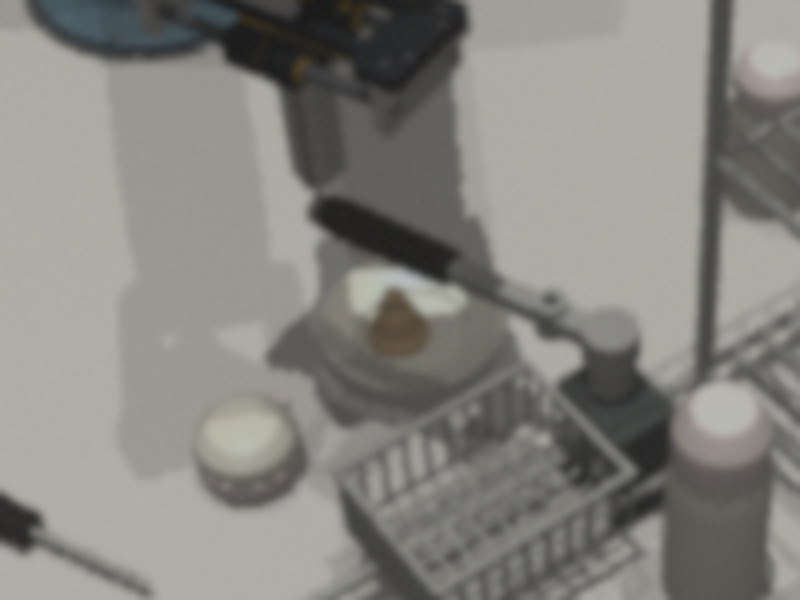

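The fingers are at crop (320,150), above and on the pod side of the black grip at (380,235). I'm shifting slightly and lowering.

```bash
python3 -m pendant '[[-0.005,0.003,0.0,0],[-0.005,0.003,0.03,0],[-0.005,0.003,0.06,0],[-0.005,0.003,0.085,0],[-0.005,0.003,0.1,0],[-0.005,0.003,0.1,0],[-0.005,0.003,0.1,0]]'
python3 - <<'E'
from h import *
to(502.5,-86,128,115.7)
a,r=20,160
for k in range(1,9):
    t=.045*k; c,s=np.cos(t),np.sin(t)
    print([round(float(x),4) for x in ((a-a*c+r*s)/1000,(r-a*s-r*c)/1000,0,np.degrees(t))])
grab('scene','s6');d=load('s6');crop(d,'s6c',140,150,340,300,4)
E
```

```text
time: 7.37
ee_pos: [506.4, -89.2, 129.0]
eef_rot: [-3.14, -0.002, 2.015]
contact_force: [-0.1, -0.2, 0.3]
gripper_width: 0.2
delta [ 0.0046 -0.0022  0.001 ] turn -0.2 ee [506.4 -89.2 129. ] F [-0.1 -0.2  0.3] t 7.3667
[0.0072, -0.0007, 0.0, 2.5783]
[0.0145, -0.0012, 0.0, 5.1566]
[0.0217, -0.0012, 0.0, 7.7349]
[0.029, -0.001, 0.0, 10.3132]
[0.0362, -0.0004, 0.0, 12.8916]
[0.0434, 0.0005, 0.0, 15.4699]
[0.0506, 0.0017, 0.0, 18.0482]
[0.0576, 0.0032, 0.0, 20.6265]
```

View pics/s6c.png

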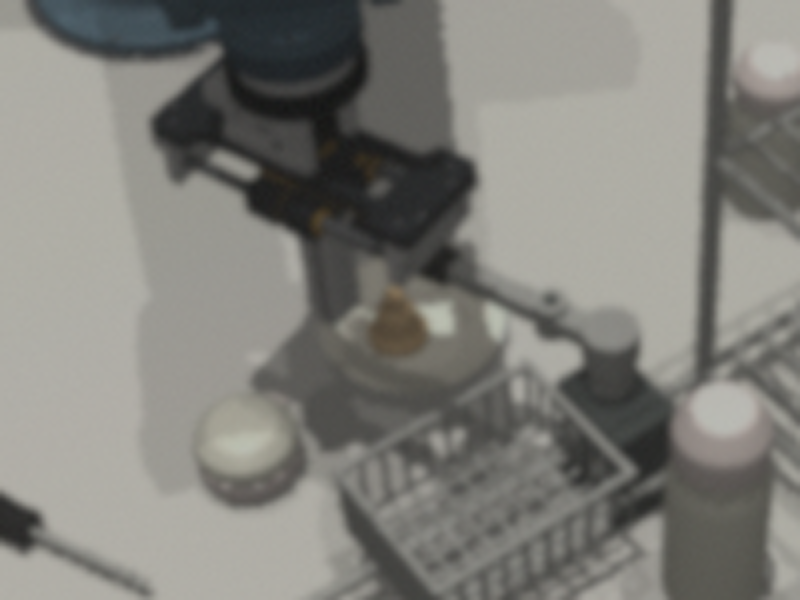

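Down beside the grip and clear of it: the fingers are at crop (330,270), with about a 29 mm gap by calculation. I'm closing the gap.

```bash
python3 -m pendant '[[0.008,0,0,0],[0.016,0,0,0],[0.022,0,0,0],[0.025,0,0,0],[0.028,0,0,0],[0.031,0,0,0],[0.033,0,0,0],[0.033,0,0,0]]'
```

```text
time: 8.08
ee_pos: [492.5, -59.8, 131.2]
eef_rot: [3.141, 0.003, 2.016]
contact_force: [1.6, -4.3, 0.5]
gripper_width: 0.5
```

```bash
python3 -m pendant '[[0.0072,-0.0007,0,2.6],[0.0145,-0.0012,0,5.2],[0.0217,-0.0012,0,7.7],[0.029,-0.001,0,10.3],[0.0362,-0.0004,0,12.9],[0.0434,0.0005,0,15.5],[0.0506,0.0017,0,18]]'; python3 -c "
from h import *
s=sensors.observe();p=s['ee_pos'][:2]-[627,24];print(np.hypot(*p),np.degrees(np.arctan2(p[1],p[0]))%360, np.degrees(s['eef_rot'][2]))"
```

```text
time: 8.67
ee_pos: [472.9, -13.5, 131.2]
eef_rot: [3.138, 0.003, 1.699]
contact_force: [4.8, -4.6, -2.6]
gripper_width: 0.4
158.57356315155099 193.69546794336122 97.36362166898948
```

```bash
for i in 1; do python3 -m pendant '[[0.0036,-0.0004,0,1.3],[0.0072,-0.0007,0,2.6],[0.0109,-0.001,0,3.9]]' | grep -E 'ee_pos|force'; done
python3 -m pendant '[[0.0036,-0.0004,0,1.3],[0.0072,-0.0007,0,2.6]]'| grep -E 'ee_pos|force'
```

```text
ee_pos: [470.6, -2.8, 131.2]
contact_force: [3.9, -5.8, -2.7]
ee_pos: [469.5, 4.2, 131.1]
contact_force: [4.1, -5.4, -2.8]
```

```bash
python3 -m pendant '[[0.0036,-0.0004,0,1.3],[0.0072,-0.0007,0,2.6]]'| grep -E 'ee_pos|force'
```

```text
ee_pos: [468.9, 9.7, 131.3]
contact_force: [3.8, -14.4, -3.1]
```

```bash
python3 -m pendant '[[0.0036,-0.0004,0,1.3],[0.0072,-0.0007,0,2.6]]'| grep -E 'ee_pos|force'
```

```text
ee_pos: [468.2, 16.6, 131.3]
contact_force: [3.1, -14.2, -3.0]
```

The force rose from about 6 to 14 N, so the bolt is tight and the hinge is starting to give. I'm checking its bend in a picture.

```bash
python3 - <<'E'
from h import *
d=grab('top','t7');crop(d,'t7c',240,130,360,230,6)
d=grab('scene','s7');crop(d,'s7c',200,180,340,285,5)
E
```

```text
(no output)
```

View pics/t7c.png

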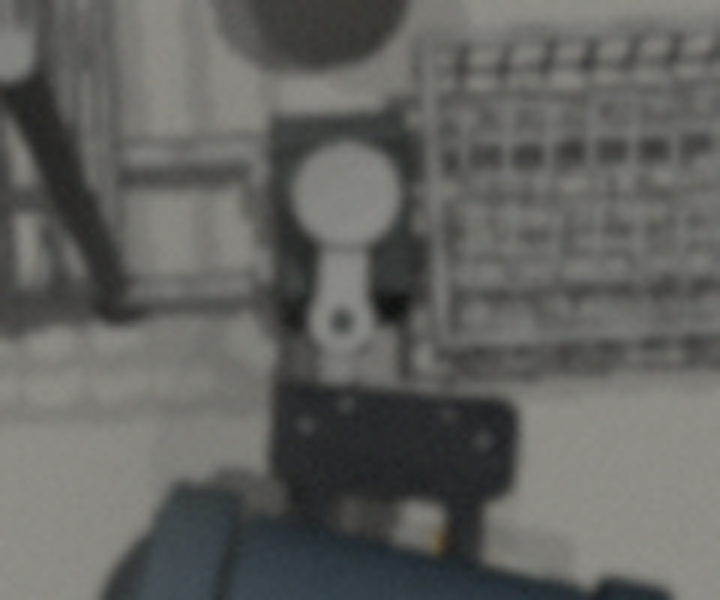

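View pics/s7c.png

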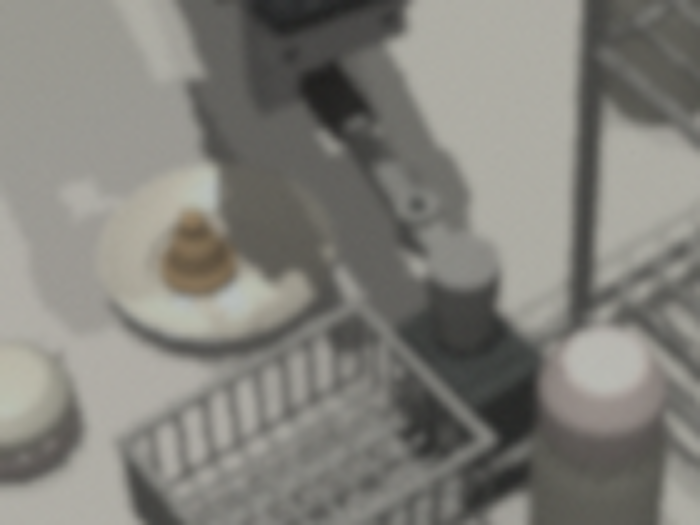

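```bash
cat >> h.py <<'E'
def bend(d,bolt,hinge,tcp,a):
    b=w(d,*bolt,137)[:2];h=w(d,*hinge,137)[:2];v=h-b
    q=np.array(tcp)-h; th=np.arctan2(q[1],q[0])-np.arcsin(a/np.hypot(*q))
    hd=np.arctan2(v[1],v[0]); f=lambda x:np.degrees(x)%360
    return b,h,np.hypot(*v),f(hd),f(th),(hd-th+np.pi)%(2*np.pi)-np.pi
E
python3 - <<'E'
from h import *
s=sensors.observe();print(s['ee_pos'],s['contact_force'],s['eef_rot'])
d=load('t7');d0=load('t0')
# initial
print(bend(d0,(270+110/4,110+208/4),(270+147/4,110+287/4),(492.5,-59.8),18))
for a in (17,20): print(bend(d,(240+347/6,130+193/6),(240+342/6,130+319/6),s['ee_pos'][:2],a))
E
```

```text
[468.21832729  17.09321563 131.21821419] [  3.29329624 -12.54756249  -2.06356549] [3.13743937 0.00638824 1.49789495]
(array([628.41377572,  23.38039335]), array([591.4654739 ,   5.47722354]), np.float64(41.05728310906694), np.float64(205.85234528325014), np.float64(204.67578705405955), np.float64(0.020534814940809998))
(array([628.1087614,  22.7510831]), array([588.48274063,  23.60912515]), np.float64(39.63530948765986), np.float64(178.75953968049018), np.float64(174.98695328991118), np.float64(0.06584405383153147))
(array([628.1087614,  22.7510831]), array([588.48274063,  23.60912515]), np.float64(39.63530948765986), np.float64(178.75953968049018), np.float64(173.54262038549385), np.float64(0.09105241850850732))
```

The head rotated about 0.47 rad and stopped, and the bend is now about 0.05–0.09 rad. About 11 mm more at the grip will bring it to about 0.16.

```bash
python3 -m pendant '[[0.0036,0,0,1],[0.0072,0,0,2],[0.011,0,0,3],[0.011,0,0,3]]'| grep -E 'ee_pos|force'
python3 - <<'E'
from h import *
d=grab('top','t8');crop(d,'t8c',240,130,360,230,6)
E
```

```text
ee_pos: [468.4, 28.5, 131.1]
contact_force: [0.6, -10.8, -0.6]
```

View pics/t8c.png

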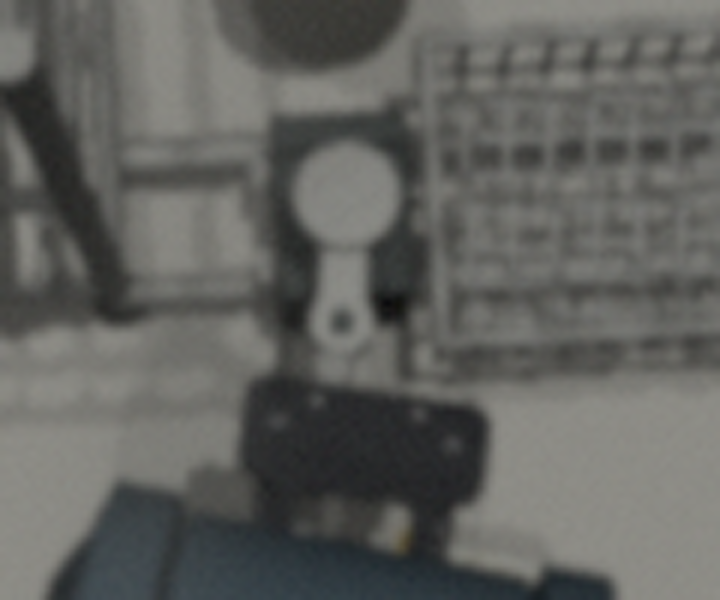

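The head and hinge stayed put at crop (342,320) while the grip advanced 11 mm. The force fell from 14.4 to 10.8 N, which is a clear break-over with the hinge at about 0.17–0.19 rad. I'm letting off.

```bash
python3 -m pendant '[[-0.005,0,0,0],[-0.01,0,0,0],[-0.015,0,0,0],[-0.02,0,0,0],[-0.027,0,0,0],[-0.036,0,0,0],[-0.05,0,0,0],[-0.06,0,0,0]]'
python3 -m pendant '[[0,0,-0.03,0],[0,0,-0.06,0],[0,0,-0.09,0],[-0.02,0,-0.12,0],[-0.05,0,-0.12,0],[-0.08,0,-0.12,0],[-0.11,0,-0.12,0],[-0.13,0,-0.12,0]]'
python3 - <<'E'
from h import *
d=grab('top','t9');crop(d,'t9c',240,110,440,260,4)
d=grab('scene','s9')
E
```

```text
time: 10.57
ee_pos: [459.6, -29.4, 130.3]
eef_rot: [-3.141, -0.001, 1.445]
contact_force: [-0.4, -0.4, -0.7]
gripper_width: 0.3
time: 11.23
ee_pos: [443.3, -159.9, 250.6]
eef_rot: [3.141, -0.0, 1.444]
contact_force: [0.3, -0.1, -0.5]
gripper_width: 0.2
```

View pics/t9c.png

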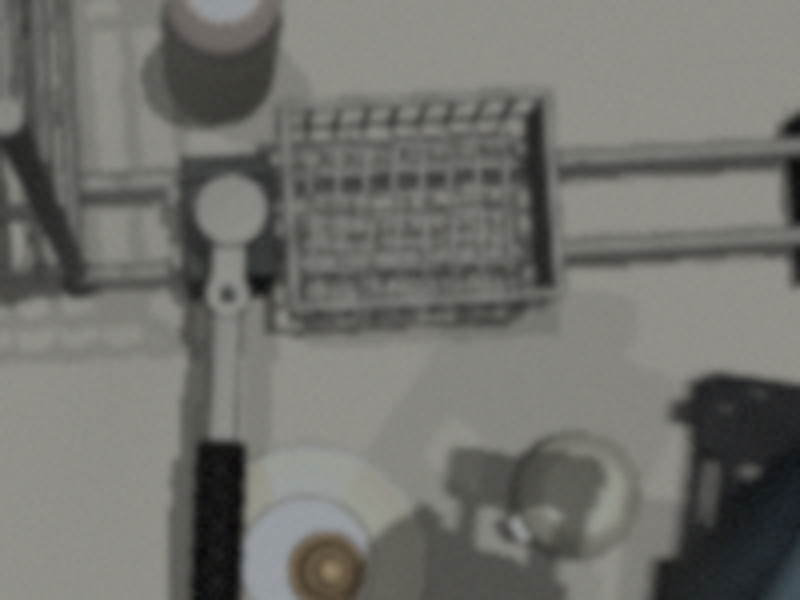

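View pics/s9.png

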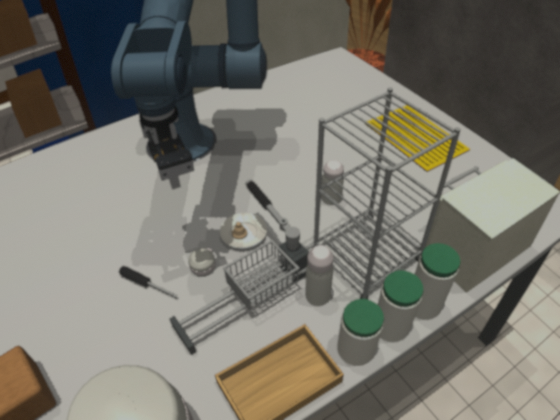

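```bash
python3 - <<'E'
from h import *
d=load('t9');b=w(d,240+231/4,110+210/4,137);h=w(d,240+228/4,110+293/4,137);g=w(d,240+220/4,110+520/4,137)
f=lambda v:np.degrees(np.arctan2(v[1],v[0]))%360
print(b,h,g,f(h-b),f(g-h))
u=(g-b)/np.linalg.norm(g-b);G=b+155*u;d0=load('t0');b0=w(d0,297.5,162,137);g0=w(d0,333,240,137);G0=b0+155*(g0-b0)/np.linalg.norm(g0-b0)
print('grip moved',np.linalg.norm(G-G0))
for a in(15,17,20):print(bend(load('t8'),(240+347/6,130+193/6),(240+342/6,130+320/6),(468.4,28.5),a)[-1])
print(sensors.observe()['contact_force'])
env.hand_in()
E
```

```text
[627.47555038  22.89591958 137.        ] [588.32612627  23.60635241 137.        ] [482.56311777  25.43357499 137.        ] 178.96038482669596 179.01022361772124
grip moved 70.08117783036653
0.1449826040911919
0.1618182648323514
0.1871496913839601
[ 0.23669227  0.47046697 -0.23920586]
the job is handed in; nothing more can be done
```

The basket is home against its stop and the clamp bolt is tightened until the wrench broke over. The job is handed in after about 11 s of the 61 s allowed, but no verdict was reported, so these are my own checks.

- **Basket:** I pushed the end plate with the shut gripper until the force jumped from about 5 N to 24 N and the basket stopped moving. The last picture still shows it against the clamp. I did not measure its final position to the 3.5 mm tolerance.
- **Break-over:** The bolt turned about 0.47 rad and went tight, and the force at the grip rose to 14 N. The hinge then gave and the force fell to 10.8 N. I put the peak bend at 0.14–0.19 rad, worked out from the tool position and the picture because the hinge cannot be read directly.
- **Let-off:** The handle straightened by itself. The head lies at 178.96° and the handle at 179.01°, so the wrench is straight and was not turned back. The grip rests about 70 mm from where it started, about 10 mm over the 60 mm needed.
- **Surroundings:** By eye, the bottles, saucer, nipple, pod and screwdriver are where they were. The arm is clear, with no contact force.

No check failed or disagreed.

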